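Correct and complete a dispensing kit

TASK

One bottle standing in the grey kit rack is the wrong one, bigger than the small drop bottles: first take it out and stand it upright in the small steel return tray. Then put the two small drop bottles from the worktop into the two free bottle wells, so that every well holds one small drop bottle, and last set the lidded pot into the large square pocket of the rack. Everything must stand upright on the floor of its place; leave the empty open pot where it is.

Things in the scene. Friction and masses are not known exactly. Their poses are not given: they have to be found in the camera images.
- kit_rack: fixed grey rack, 248 mm long in y; origin under its middle, z up. Three square bottle wells, 51 mm inside, at x 0, y +93.5, +37.5, -18.5 mm (61 mm over the walls in x, 5 mm walls, tops at z 22 mm); a square pocket, 70 mm inside, 80 outside, at x 0, y -84 mm (wall tops at z 16 mm). All floors at z 6 mm. At the start two wells hold a bottle each; the third and the pocket are empty
- return_tray: fixed small square steel tray, 76 mm outside, 68 mm inside, 14 mm high, floor 4 mm above the worktop; origin at the centre of its underside, z up, axes along its sides; empty at the start, among the loose things behind the rack (farther from the robot). A tall carousel of jars stands behind these to the left and a balance, 85 mm high, to the right: keep hand and wrist clear
- wrong_bottle: the wrong bottle: amber with a red cap, 46 mm across, 105 mm tall (straight body up to about 65 mm), so clearly bigger than the drop bottles; stands in one of the wells at the start; origin at the centre of its underside, z up; 120 g; grasp it round the body
- kit_bottle: small amber drop bottle with a white cap, 36 mm across, 88 mm tall to the top of its cap (straight body up to about 55 mm, then shoulder and cap); origin at the centre of its underside, z up; 90 g; grasp it round the body. Right for the kit and already in a well at the start
- stock_bottle_a: small amber drop bottle with a white cap, 36 mm across, 88 mm tall to the top of its cap (straight body up to about 55 mm, then shoulder and cap); origin at the centre of its underside, z up; 90 g; grasp it round the body. Stands loose on the worktop behind the rack (farther from the robot) at the start
- stock_bottle_b: small amber drop bottle with a white cap, 36 mm across, 88 mm tall to the top of its cap (straight body up to about 55 mm, then shoulder and cap); origin at the centre of its underside, z up; 90 g; grasp it round the body. Stands loose on the worktop behind the rack (farther from the robot) at the start
- lidded_pot: closed white plastic pot with a flat lid, 55 mm across the rim, 46 mm tall, slightly narrower below; stands on the worktop behind the rack (farther from the robot) at the start; origin at the centre of its underside, z up; 30 g; grasp it round its upper half
- empty_pot: empty white pot without a lid, 63 mm across, 48 mm tall, loose, to the right of the rack; not part of the kit, stays where it is; origin at the centre of its underside
There are look-alikes about, which are no part of the job. What is shaped like the wrong_bottle but turquoise is not meant. Leave any green look-alike of the lidded_pot alone.

How it is judged:
On the way, in this order (a step that is already met when the one before it is completed fails the run):
1. the wrong bottle stands upright in the return tray (x of wrong_bottle in the frame of return_tray between -0.015 and 0.015 m and y of wrong_bottle in the frame of return_tray between -0.015 and 0.015 m and z of wrong_bottle in the frame of return_tray below 0.012 m and angle between wrong_bottle's own z axis and vertical below 0.12 rad), for 0.2 s.
2. each of the three bottle wells holds one small drop bottle, upright (((x of kit_bottle in the frame of kit_rack between -0.0105 and 0.0105 m and y of kit_bottle in the frame of kit_rack between 0.083 and 0.104 m and z of kit_bottle in the frame of kit_rack below 0.012 m and angle between kit_bottle's own z axis and vertical below 0.12 rad) or (x of stock_bottle_a in the frame of kit_rack between -0.0105 and 0.0105 m and y of stock_bottle_a in the frame of kit_rack between 0.083 and 0.104 m and z of stock_bottle_a in the frame of kit_rack below 0.012 m and angle between stock_bottle_a's own z axis and vertical below 0.12 rad) or (x of stock_bottle_b in the frame of kit_rack between -0.0105 and 0.0105 m and y of stock_bottle_b in the frame of kit_rack between 0.083 and 0.104 m and z of stock_bottle_b in the frame of kit_rack below 0.012 m and angle between stock_bottle_b's own z axis and vertical below 0.12 rad)) and ((x of kit_bottle in the frame of kit_rack between -0.0105 and 0.0105 m and y of kit_bottle in the frame of kit_rack between 0.027 and 0.048 m and z of kit_bottle in the frame of kit_rack below 0.012 m and angle between kit_bottle's own z axis and vertical below 0.12 rad) or (x of stock_bottle_a in the frame of kit_rack between -0.0105 and 0.0105 m and y of stock_bottle_a in the frame of kit_rack between 0.027 and 0.048 m and z of stock_bottle_a in the frame of kit_rack below 0.012 m and angle between stock_bottle_a's own z axis and vertical below 0.12 rad) or (x of stock_bottle_b in the frame of kit_rack between -0.0105 and 0.0105 m and y of stock_bottle_b in the frame of kit_rack between 0.027 and 0.048 m and z of stock_bottle_b in the frame of kit_rack below 0.012 m and angle between stock_bottle_b's own z axis and vertical below 0.12 rad)) and ((x of kit_bottle in the frame of kit_rack between -0.0105 and 0.0105 m and y of kit_bottle in the frame of kit_rack between -0.029 and -0.008 m and z of kit_bottle in the frame of kit_rack below 0.012 m and angle between kit_bottle's own z axis and vertical below 0.12 rad) or (x of stock_bottle_a in the frame of kit_rack between -0.0105 and 0.0105 m and y of stock_bottle_a in the frame of kit_rack between -0.029 and -0.008 m and z of stock_bottle_a in the frame of kit_rack below 0.012 m and angle between stock_bottle_a's own z axis and vertical below 0.12 rad) or (x of stock_bottle_b in the frame of kit_rack between -0.0105 and 0.0105 m and y of stock_bottle_b in the frame of kit_rack between -0.029 and -0.008 m and z of stock_bottle_b in the frame of kit_rack below 0.012 m and angle between stock_bottle_b's own z axis and vertical below 0.12 rad))), for 0.2 s.
3. the lidded pot stands upright in the large pocket (x of lidded_pot in the frame of kit_rack between -0.013 and 0.013 m and y of lidded_pot in the frame of kit_rack between -0.097 and -0.071 m and z of lidded_pot in the frame of kit_rack below 0.012 m and angle between lidded_pot's own z axis and vertical below 0.12 rad), for 0.2 s.
At the end, for the whole second after the job is handed in: Wrong bottle in the return tray (15 mm of its middle along each side), one small drop bottle in each well (10.5 mm), lidded pot in the large pocket (13 mm); undersides under 12 mm above the rack's or tray's own, all within 0.12 rad of upright, released, at rest (all of step 1 and all of step 2 and all of step 3 and linear speed of each of kit_bottle, stock_bottle_a, stock_bottle_b, wrong_bottle, lidded_pot below 0.02 m/s); the robot touches nothing.
It fails at once if the empty pot is shifted by more than 30 mm (distance of empty_pot from where it was at the start of the episode above 0.03 m).
It also fails if it takes over 104 s, if anything falls off the work surface, if the arm or the gripper's body presses on something with over 40 N, if the wrist force passes 120 N, or if a joint passes its speed limit or range.

ROBOT

A 7-joint arm with a two-finger parallel gripper is mounted at the origin on a cart in front of the work surface, level with it; the furniture and walls round the work are solid. World frame = base frame: x ahead of the robot, y to its left, z up, the work surface at z = 0. Lengths are in m, angles in rad, forces in N, time in s.
With the tool pointing down it reaches from about 0.425 to 0.925 m from the base axis. Payload 6.8 kg.
Tool frame: the origin (TCP) lies on the front face of the gripper's body, between the roots of the fingers; the fingertips stand 73 mm ahead of it and the grasp point (between the pads) lies 54 mm ahead of it; z points along the fingers, y is the direction in which the jaws open and shut (so a half turn about z gives the same grasp; the last joint's range is limited). The gripper opens to 85 mm and grips with 20 to 120 N. Pads are 22 mm wide; open, the fingers measure 114 mm over their backs; the gripper's body (76 mm by 85 mm) begins 54 mm behind the grasp point. The pads swing forward as they close: fully open they stand 13 mm farther back than shut.
Start: joints at [1.153, 0.477, 0.022, 1.555, -0.011, 1.109, -0.083], TCP at [0.206, -0.643, 0.304] pointing down, gripper open.
Joint ranges: [-2.96, 2.96], [-0.34, 2.1], [-1.41, 1.46], [0.24, 2.44], [-1.37, 4.51], [0.17, 1.92], [-2.96, 2.96]. Speed limits (rad/s): [2.39, 2.39, 3.14, 3.14, 3.14, 3.14, 3.14].

INTERFACE

Orientations are given as a rotation vector (axis times angle).
In Python, from bench import * gives the robot as it stands.
- The arm moves only by the tool jog_arm, never from a script. Its argument "plan" is a list of rows, each a list of 2 entries, a list of its own where there are three numbers: the shift along the world's x, y, z in cm, then the turn about the world's z in rad. In form: [[[tx, ty, tz], twist], ...]. A call has 1 to 12 rows; each row shifts and turns the commanded pose from where the row before left it; what a row does not reach is not made up. A row lasts 1/10 s, in which the tool goes at most 50 mm and 8.59 degrees, less where a joint would pass 70% of its speed; a pose out of reach is approached as far as the arm can. A call is refused whole if a number of a shift passes 5 or a number of a turn 0.15, either way. A call with a gripper value outside its range is refused whole. "hand" is the finger opening in cm, from 0 to 8.54, set as the call begins (left out, the last holds). The fingers move at their own pace and stop on an object; "grip_force" is the grip in N (left out, the last holds). Time passes only in rows, so rows that do not move let the fingers close. It gives the time, the measured TCP pose, the force and the opening at its end, in the units of the state.
- get_obs(): the state, without advancing time (a new reading comes with each control period).
- grab_frame(name): name is "scene" or "top" or "wrist"; returns the picture (420x560x3 uint8, red, green, blue); there is no depth.
- get_calibration(name): a dict with "intrinsics" (3x3 intrinsics, pixels), "xyz" and "orientation" of the camera in the world. Camera axes: x right, y down, z forward; pixel columns grow to the right and rows downward; lengths in m; the calibration is good to about 2 mm. A picture is of the moment at which its call begins: read the wrist's pose just before it. get_calibration takes no time and is no camera call; for the wrist camera it gives the pose at the moment of the call.
- hand_in(): hands the job in, once; it reports no verdict.
The state is a dict: "clock": time; "joints": joint angles; "qvel": joint speeds; "tau": joint torques, N m; "tcp_pos": TCP position; "orientation": TCP orientation; "contact_force": force on the tool from outside, world axes, zero at the start; "moment": the same for the moment, N m; "grip_width": finger opening in m.
Only numpy, scipy, OpenCV 4.12 (cv2) and the standard library are available. Lean on these libraries where they do the work, as an engineer would, in place of code of your own. Each camera call takes 0.05 s, during which the arm holds its last target. There are 200 camera calls.

## Working session

There is one attempt and no reset: what is moved stays moved. The work goes in short steps, Python scripts to look and compute and a tool call to move; the robot and the scene stay as the last step left them, time stands still between calls to the robot, and variables do not carry over. Pictures are saved under pics/ and viewed, about 12 in all and at most 16, crops included, and the job is handed in when it is done.

Besides the shell and the picture viewer there is one more tool, called after "Emit:" in YAML: its name, and indented under it one key for each argument. jog_arm: Moves the arm, as the interface text tells. Its arguments: {"type":"object","properties":{"plan":{"type":"array","items":{"type":"array"}},"hand":{"type":"number"},"grip_force":{"type":"number"}},"required":["plan"]}

```bash
mkdir -p pics && cat > h.py <<'E'
from bench import *
import numpy as np, cv2
from scipy.spatial.transform import Rotation as R
def snap(name, f):
    c=get_calibration(name); im=grab_frame(name); cv2.imwrite('pics/'+f,im[:,:,::-1]); return im,c
def ray(c,u,v):
    K=np.array(c['intrinsics']); o=np.array(c['orientation'])
    M=R.from_rotvec(o).as_matrix() if o.size==3 else o
    return np.array(c['xyz']), M@np.linalg.inv(K)@np.array([u,v,1.])
def onz(c,u,v,z):
    p,d=ray(c,u,v); return p+d*(z-p[2])/d[2]
def proj(c,P):
    o=np.array(c['orientation']); M=R.from_rotvec(o).as_matrix() if o.size==3 else o
    q=np.array(c['intrinsics'])@(M.T@(np.array(P,float)-np.array(c['xyz']))); return q[:2]/q[2]
E
python3 - <<'E'
from h import *
import pickle
o=get_obs();print({k:np.round(v,3) for k,v in o.items()})
d={}
for n in('scene','top'):
    im,c=snap(n,n+'0.png'); d[n]=(im,c); print(n,c)
pickle.dump(d,open('d0.pkl','wb'))
E
```

```text
{'clock': np.float64(0.0), 'joints': array([ 1.153,  0.478,  0.022,  1.556, -0.012,  1.109, -0.083]), 'qvel': array([ 0.001, -0.001,  0.001,  0.001, -0.001, -0.002, -0.001]), 'tau': array([ 0.0000e+00, -5.9645e+01,  1.6080e+00, -2.8120e+01,  1.2000e-02,
        9.0000e-03,  0.0000e+00]), 'tcp_pos': array([ 0.206, -0.642,  0.303]), 'orientation': array([-3.102e+00, -4.840e-01,  1.000e-03]), 'contact_force': array([-0.344,  0.5  ,  0.24 ]), 'moment': array([0.025, 0.063, 0.02 ]), 'grip_width': np.float64(0.085)}
scene {'intrinsics': array([[472.13721697,   0.        , 278.27745935],
       [  0.        , 472.13721697, 212.71332601],
       [  0.        ,   0.        ,   1.        ]]), 'xyz': array([0.05456431, 0.07916541, 0.77253285]), 'orientation': array([-0.94548881,  2.58096171, -0.93766574])}
top {'intrinsics': array([[533.96023805,   0.        , 277.47625776],
       [  0.        , 533.96023805, 211.45284915],
       [  0.        ,   0.        ,   1.        ]]), 'xyz': array([ 0.36074366, -0.35476024,  1.26572375]), 'orientation': array([-2.19647029,  2.17313666, -0.08716312])}
```

View pics/scene0.png

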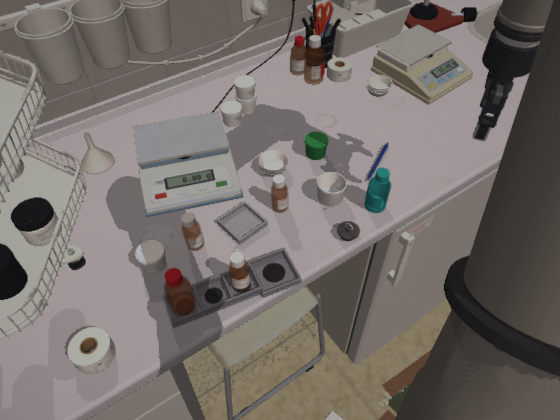

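View pics/top0.png

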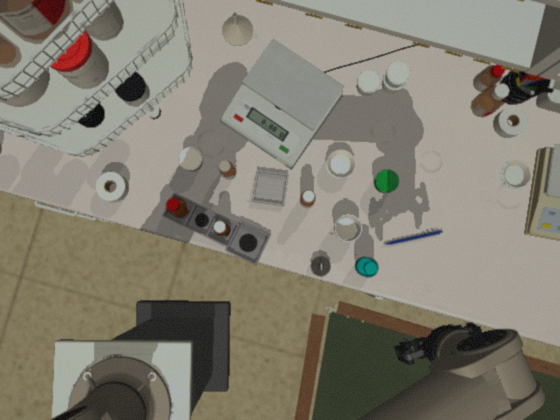

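The scene view shows the rack at lower left: red-capped bottle at (180,292) in the left well, an empty well at (213,295), the kit bottle at (239,272) and the pocket at (273,271). The tray is at (241,222), and the stock bottles are at (193,232) and (280,193). White pot candidates are (150,257), (273,163) and (331,190). I'll check these in an enlarged crop.

```bash
python3 - <<'E'
import cv2
a=cv2.imread('pics/scene0.png')[140:330,120:400]; cv2.imwrite('pics/c1.png',cv2.resize(a,None,fx=2.8,fy=2.8,interpolation=cv2.INTER_CUBIC))
a=cv2.imread('pics/top0.png')[130:285,145:395]; cv2.imwrite('pics/c2.png',cv2.resize(a,None,fx=3.2,fy=3.2,interpolation=cv2.INTER_CUBIC))
E
```

```text
(no output)
```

View pics/c1.png

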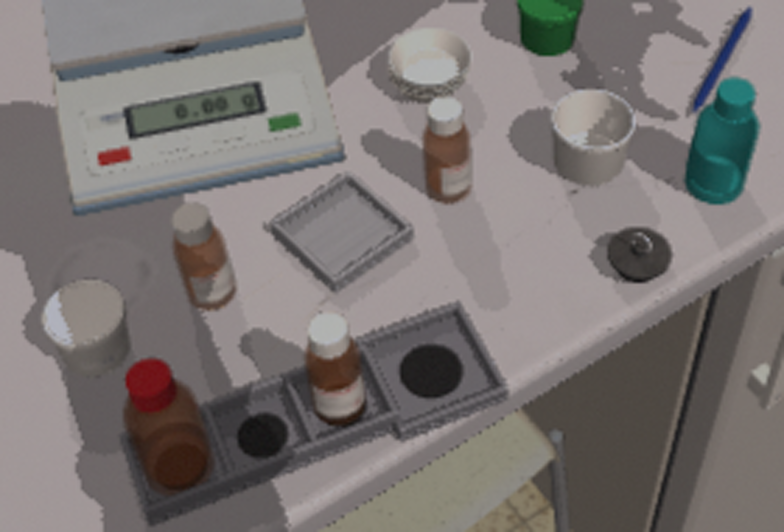

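View pics/c2.png

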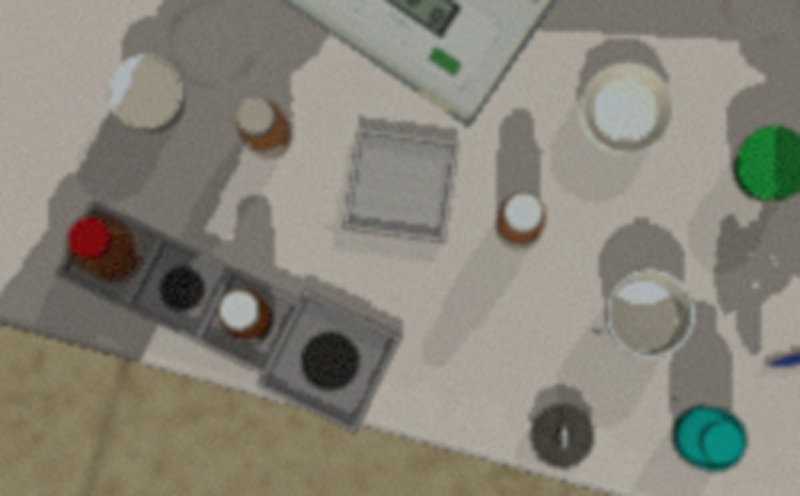

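The lidded pot is the closed flat white one at scene (150,257) / top (190,158). The one at (273,163) is an open ribbed dish, and (331,190) is the open empty pot. The wrong bottle is the red cap in the left well. Next I measure from both views.

```bash
cat > m.py <<'E'
from h import *
def blob(im,u,v,kind,r=14):
    u0,v0=int(u)-r,int(v)-r; w=im[max(v0,0):v0+2*r,max(u0,0):u0+2*r]; h=cv2.cvtColor(w,cv2.COLOR_RGB2HSV).astype(int); H,S,V=h[...,0],h[...,1],h[...,2]
    m={'dark':V<55,'white':(S<38)&(V>110),'red':((H<8)|(H>172))&(S>190)&(V>90),'amber':(S>85)&(V<200)}[kind].astype(np.uint8)
    n,l,s,c=cv2.connectedComponentsWithStats(m)
    best=min(range(1,n),key=lambda i:np.hypot(*(c[i]-r))-0.05*s[i,4]) if n>1 else None
    if best is None: return None
    return c[best]+[max(u0,0),max(v0,0)]+0.0, s[best,4], s[best,:4]
def tri(c1,p1,c2,p2):
    a,d=ray(c1,*p1); b,e=ray(c2,*p2); d/=np.linalg.norm(d); e/=np.linalg.norm(e)
    s,t=np.linalg.lstsq(np.c_[d,-e],b-a,rcond=None)[0]; return (a+s*d+b+t*e)/2, np.linalg.norm(a+s*d-b-t*e)
E
python3 - <<'E'
from m import *
import pickle
d=pickle.load(open('d0.pkl','rb')); (si,sc),(ti,tc)=d['scene'],d['top']
q=[('well2','dark',(213.6,295.4),(201.9,220),.006,12),('pocket','dark',(273.6,272),(248,242.5),.006,14),
('wcap','red',(173.5,277.5),(173,204.5),.105,12),('kitcap','white',(237,260),(220,227.5),.088+.006,9),
('sA','white',(189,219),(225,166.5),.088,9),('sB','white',(279,182),(308.5,197),.088,9),('pot','white',(150,251),(190,158),.046,20)]
for n,k,s,t,z,r in q:
    a=blob(si,*s,k,r); b=blob(ti,*t,k,r)
    print(n,None if a is None else (np.round(a[0],1),a[1:],np.round(onz(sc,*a[0],z),4)), None if b is None else (np.round(b[0],1),b[1:],np.round(onz(tc,*b[0],z),4)), np.round(tri(sc,a[0],tc,b[0])[0],4) if a is not None and b is not None else '')
for n,u,z in [('tray corner',[(c[0]/2.8+120,c[1]/2.8+140) for c in ((347,177),(410,230),(338,286),(268,228))],.014)]:
    P=[onz(sc,*x,z) for x in u]; print(n,np.round(P,3),np.mean(P,0))
u=[(c[0]/3.2+145,c[1]/3.2+130) for c in ((361,121),(457,129),(443,241),(345,230))]; P=[onz(tc,*x,.014) for x in u]; print(np.round(P,3),np.mean(P,0))
E
```

```text
well2 (array([213.1, 295.4]), (np.int32(233), array([ 3,  5, 19, 16], dtype=int32)), array([ 0.4341, -0.1804,  0.006 ])) (array([201.2, 219.7]), (np.int32(151), array([ 6,  5, 14, 14], dtype=int32)), array([ 0.4346, -0.1794,  0.006 ])) [ 0.4342 -0.1799  0.0065]
pocket (array([273.5, 272.2]), (np.int32(325), array([ 4,  5, 22, 19], dtype=int32)), array([ 0.3817, -0.2907,  0.006 ])) (array([247.9, 242.3]), (np.int32(234), array([ 6,  6, 17, 18], dtype=int32)), array([ 0.3826, -0.2905,  0.006 ])) [ 0.3822 -0.2907  0.0055]
wcap (array([172.4, 275.1]), (np.int32(161), array([ 4,  4, 16, 14], dtype=int32)), array([ 0.4641, -0.1302,  0.105 ])) (array([172.4, 203.8]), (np.int32(114), array([ 6,  6, 12, 12], dtype=int32)), array([ 0.4629, -0.1298,  0.105 ])) [ 0.4629 -0.1298  0.1065]
kitcap (array([236.5, 257.9]), (np.int32(261), array([ 0,  0, 18, 17], dtype=int32)), array([ 0.4123, -0.2291,  0.094 ])) (array([219. , 226.4]), (np.int32(116), array([ 2,  3, 12, 12], dtype=int32)), array([ 0.4152, -0.2311,  0.094 ])) [ 0.415  -0.2309  0.0894]
sA (array([188.1, 215.9]), (np.int32(212), array([ 
[... 310 characters left out ...]
244,  0.088 ])) (array([308.1, 194.8]), (np.int32(224), array([ 0,  0, 18, 18], dtype=int32)), array([ 0.4878, -0.4268,  0.088 ])) [ 0.4869 -0.4285  0.0808]
pot (array([150.8, 246.7]), (np.int32(1021), array([ 0,  0, 40, 37], dtype=int32)), array([ 0.5792, -0.1647,  0.046 ])) (array([189.6, 155.1]), (np.int32(1317), array([ 0,  0, 40, 40], dtype=int32)), array([ 0.5813, -0.1553,  0.046 ])) [ 0.5771 -0.1596  0.0536]
tray corner [[ 0.54  -0.378  0.014]
 [ 0.469 -0.37   0.014]
 [ 0.474 -0.298  0.014]
 [ 0.55  -0.304  0.014]] [ 0.50816361 -0.33751398  0.014     ]
[[ 0.559 -0.312  0.014]
 [ 0.553 -0.383  0.014]
 [ 0.47  -0.373  0.014]
 [ 0.478 -0.301  0.014]] [ 0.51496829 -0.3422906   0.014     ]
```

Emit:
jog_arm:
  plan:
    - [[1.2,1.7,0.5],0.04]
    - [[2.3,3.3,0.5],0.07]
    - [[2.3,3.3,0.5],0.07]
    - [[2.3,3.3,0.5],0.07]
    - [[2.3,3.3,0.5],0.07]
    - [[2.3,3.3,0.5],0.07]
    - [[2.3,3.3,0],0.07]
    - [[2.3,3.3,0],0.07]
    - [[2.3,3.3,0],0.07]
    - [[2.3,3.3,0],0.07]
    - [[2.3,3.3,0],0.07]
    - [[2.3,3.3,0],0.07]

```text
clock: 1.3
tcp_pos: [0.4714, -0.2604, 0.3341]
orientation: [2.658, 1.675, -0.0]
contact_force: [1.4, 0.1, 0.6]
grip_width: 0.0849
```

```bash
python3 - <<'E'
from h import *
import pickle
o=get_obs();print(o['tcp_pos'],o['orientation'],np.round(o['joints'],2),o['contact_force'])
im,c=snap('wrist','w1.png');print(c); pickle.dump((im,c),open('w1.pkl','wb'))
for n,P in dict(w1=(.4583,-.1292,.006),w2=(.4344,-.1799,.006),w3=(.4105,-.2306,.006),pk=(.3822,-.2906,.006),A=(.553,-.240,0),B=(.485,-.428,0),tray=(.511,-.34,.01),pot=(.58,-.16,.046)).items(): print(n,np.round(proj(c,P),1))
E
```

```text
[ 0.47136603 -0.26035582  0.33411355] [ 2.65776448e+00  1.67477742e+00 -1.87673160e-04] [ 0.67  0.25 -0.34  1.83  0.09  1.08 -0.14] [1.44181078 0.05742992 0.58062793]
{'intrinsics': array([[296.70040919,   0.        , 279.51211986],
       [  0.        , 296.70040919, 206.45218825],
       [  0.        ,   0.        ,   1.        ]]), 'xyz': array([ 0.50578573, -0.18584425,  0.40414841]), 'orientation': array([ 2.75201206, -0.62509778, -0.10388252])}
w1 [225.4  80.1]
w2 [228.2 126.9]
w3 [230.8 169.5]
pk [233.5 215.3]
A [329.7 128.9]
B [335.7 262.5]
tray [330.5 208.9]
pot [331.2  52.2]
```

View pics/w1.png

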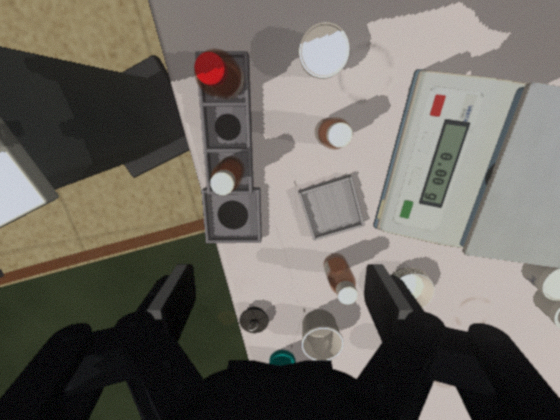

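```bash
python3 - <<'E'
from m import *
import pickle
im,c=pickle.load(open('w1.pkl','rb')); d=pickle.load(open('d0.pkl','rb')); (si,sc),(ti,tc)=d['scene'],d['top']
g=cv2.cvtColor(im,cv2.COLOR_RGB2GRAY)
u=np.array([(297,185),(353,174),(366,228),(312,239)],np.float32).reshape(-1,1,2)
u=cv2.cornerSubPix(g,u,(4,4),(-1,-1),(3,50,.01)).reshape(-1,2); P=np.array([onz(c,*x,.014) for x in u])
print(u,np.round(P,4),P.mean(0),[np.linalg.norm(P[i]-P[i-1]) for i in range(4)],np.degrees(np.arctan2(*(P[1]-P[0])[1::-1])))
for n,uv in (('w2',(228,126)),('pk',(233,215))):
    b=blob(im,*uv,'dark',16); print(n,b,np.round(onz(c,*b[0],.006),4))
b=blob(im,211,69,'red',16); print('wcap',b,np.round(onz(c,*b[0],.111),4))
for n,w,s,t in (('A',(340.5,134),(188.9,219.6),(225.3,165.9)),('B',(347,294.5),(278.9,181.),(308.4,196.3))):
    print(n,[np.round(onz(k,*p,.088),4) for k,p in((c,w),(sc,s),(tc,t))])
# pot lid centre/circle
w=cv2.cvtColor(im,cv2.COLOR_RGB2HSV)
cc=cv2.HoughCircles(cv2.medianBlur(g[10:95,285:370],3),cv2.HOUGH_GRADIENT,1,40,param1=80,param2=12,minRadius=20,maxRadius=30); print(cc)
if cc is not None:
    x=cc[0,0]+[285,10,0]; print('pot',np.round(onz(c,x[0],x[1],.046),4), 'top',np.round(onz(tc,145+146/3.2,130+91/3.2,.046),4))
E
```

```text
[[297.     185.    ]
 [353.     174.    ]
 [362.3932 225.0252]
 [314.1412 239.053 ]] [[ 0.4832 -0.2872  0.014 ]
 [ 0.557  -0.3058  0.014 ]
 [ 0.5425 -0.3804  0.014 ]
 [ 0.4721 -0.3709  0.014 ]] [ 0.51370639 -0.33607162  0.014     ] [np.float64(0.08444892074253015), np.float64(0.07618235285002221), np.float64(0.07608224946736544), np.float64(0.07102188277910866)] -14.105300635194268
w2 (array([227.11788618, 126.64837398]), np.int32(492), array([ 3,  5, 25, 25], dtype=int32)) [ 0.4333 -0.179   0.006 ]
pk (array([232.37766831, 214.45155993]), np.int32(609), array([ 1,  2, 29, 28], dtype=int32)) [ 0.3814 -0.2888  0.006 ]
wcap (array([209.6207367,  68.4324693]), np.int32(733), array([ 1,  0, 29, 32], dtype=int32)) [ 0.4627 -0.1295  0.111 ]
A [array([ 0.5509, -0.2378,  0.088 ]), array([ 0.5431, -0.2372,  0.088 ]), array([ 0.5504, -0.242 ,  0.088 ])]
B [array([ 0.4853, -0.4233,  0.088 ]), array([ 0.479 , -0.4219,  0.088 ]), array([ 0.4844, -0.4274,  0.088 ])]
[[[34.5 38.5 29.4]]]
pot [ 0.57   -0.1512  0.046 ] top [ 0.5736 -0.1577  0.046 ]
```

The wrist view shows the wells at column ~228, the tray at (330,207), bottle A's cap at (340,134) and bottle B's cap at (347,294). It agrees with the other two views within about 3 mm. Now I go to the wrong bottle.

Emit:
jog_arm:
  plan:
    - [[-0.2,2,0],0]
    - [[-0.2,3,0],0]
    - [[-0.2,3,0],0]
    - [[-0.2,3,-1],0]
    - [[-0.2,2,-2],0]
    - [[0,0,-3],0]
    - [[0,0,-3],0]
    - [[0,0,-2],0]
    - [[0,0,0],0]
    - [[0,0,0],0]

```text
clock: 2.35
tcp_pos: [0.4608, -0.1324, 0.2243]
orientation: [-2.661, -1.67, 0.0]
contact_force: [-0.5, 0.1, 0.3]
grip_width: 0.0856
```

Emit:
jog_arm:
  plan:
    - [[0,0.3,-1.5],0]
    - [[0,0,-3],0]
    - [[0,0,-3],0]
    - [[0,0,-2],0]
    - [[0,0,-1],0]
    - [[0,0,0],0]
    - [[0,0,0],0]

```text
clock: 3.05
tcp_pos: [0.4617, -0.13, 0.1201]
orientation: [2.661, 1.668, 0.002]
contact_force: [1.0, -0.5, 0.3]
grip_width: 0.0854
```

Emit:
jog_arm:
  plan:
    - [[0,0,0],0]
    - [[0,0,0],0]
    - [[0,0,0],0]
    - [[0,0,0],0]
    - [[0,0,0],0]
    - [[0,0,0],0]
    - [[0,0,0],0]
    - [[0,0,0],0]
  hand: 3.5
  grip_force: 40

```text
clock: 3.85
tcp_pos: [0.4613, -0.1299, 0.1198]
orientation: [2.661, 1.668, 0.001]
contact_force: [-1.6, 0.7, 8.1]
grip_width: 0.0443
```

Emit:
jog_arm:
  plan:
    - [[0,0,0.5],0]
    - [[0,0,1],0]
    - [[0,0,2],0]
    - [[0,0,2],0]
    - [[0,0,2],0]
    - [[0,0,2],0]
    - [[0,0,2],0]
    - [[0,0,1.5],0]
    - [[0,0,0],0]
    - [[0,0,0],0]

```text
clock: 4.85
tcp_pos: [0.4606, -0.13, 0.249]
orientation: [2.662, 1.668, 0.0]
contact_force: [0.4, 0.3, -1.7]
grip_width: 0.0442
```

```bash
python3 - <<'E'
from h import *
import pickle
o=get_obs();print(o['tcp_pos'],o['contact_force'],o['grip_width'])
s,sc=snap('scene','s2.png'); w,wc=snap('wrist','w2.png'); pickle.dump((s,sc,w,wc),open('d2.pkl','wb'))
a=cv2.resize(s[100:320,100:320],(440,440),interpolation=2); b=w
out=np.zeros((440,800,3),np.uint8); out[:,:360]=a[:,:360]; out[:420,360:800]=w[:,60:500]
cv2.imwrite('pics/v2.png',out[:,:,::-1])
E
```

```text
[ 0.46056707 -0.12995225  0.24900664] [ 0.41346847  0.30528959 -1.67286406] 0.044225003783536415
```

View pics/v2.png

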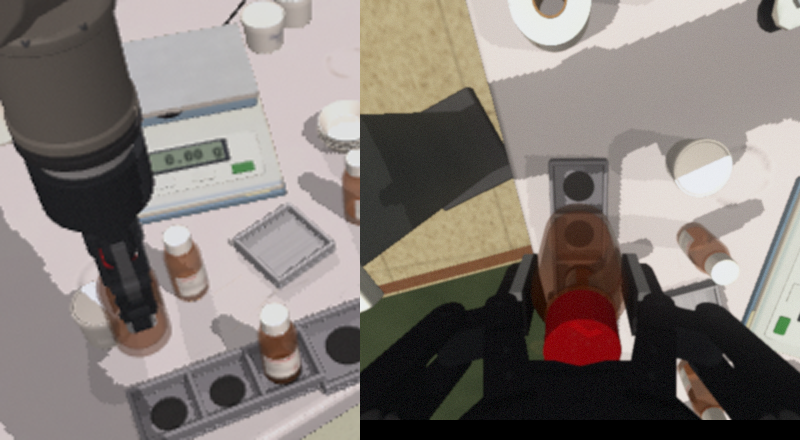

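```bash
python3 - <<'E'
from m import *
import pickle
im,c=pickle.load(open('w1.pkl','rb')); d=pickle.load(open('d0.pkl','rb')); (si,sc),(ti,tc)=d['scene'],d['top']
outs=[]
for n,i,k,(u,v),r in (('scene',si,sc,(241,222),34),('top',ti,tc,(270,186),28),('wrist',im,c,(331,207),44)):
    w=i[v-r:v+r,u-r:u+r]; B=w.astype(int); rb=B[...,0]-B[...,2]; V=B.mean(2)
    print(n,'centre',w[r,r],'table',w[r,3],w[3,r],w[2*r-3,r])
    best=None
    g=cv2.GaussianBlur(V.astype(np.uint8),(3,3),0); t,m=cv2.threshold(g,0,255,cv2.THRESH_BINARY_INV+cv2.THRESH_OTSU)
    m=cv2.morphologyEx(m,cv2.MORPH_OPEN,np.ones((3,3)))
    cs,_=cv2.findContours(m,0,1); cs=[x for x in cs if cv2.pointPolygonTest(cv2.convexHull(x),(r,r),False)>0]
    x=max(cs,key=cv2.contourArea); P=np.array([onz(k,a[0][0]+u-r,a[0][1]+v-r,.014)[:2] for a in x],np.float32)
    q=cv2.minAreaRect(P*1000); print(t,q)
    o=cv2.cvtColor(m,cv2.COLOR_GRAY2BGR); o=np.hstack([w[:,:,::-1],o]); outs.append(cv2.resize(o,(520,260),interpolation=0)[:195*2] )
cv2.imwrite('pics/tr.png',cv2.resize(np.vstack(outs),(390,585)))
E
```

```text
scene centre [137 132 133] table [163 153 154] [117 112 110] [174 173 171]
127.0 ((508.5597229003906, -336.18634033203125), (82.20307922363281, 84.4720687866211), 82.6405029296875)
top centre [137 136 131] table [171 163 153] [168 163 151] [167 158 151]
143.0 ((515.4220581054688, -340.193359375), (79.56509399414062, 88.80982208251953), 82.72603607177734)
wrist centre [154 151 148] table [191 182 179] [193 186 177] [190 181 175]
156.0 ((516.6342163085938, -336.60675048828125), (82.11779022216797, 85.65198516845703), 82.68743133544922)
```

View pics/tr.png

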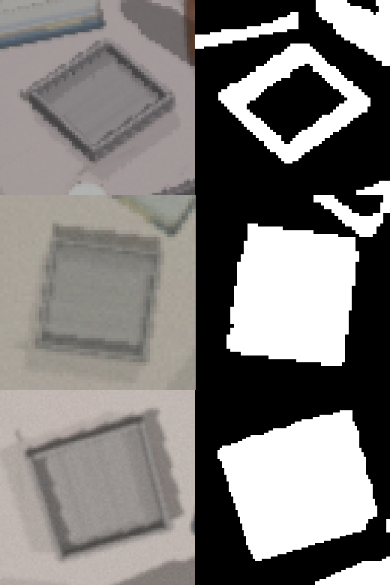

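The mask crops show the tray's four sides. The far shadow band in the top and wrist views and the near outer wall in the scene view bias the raw centres. Corrected, the tray centre is about (0.512, -0.3395), turned about -7°. I carry the bottle there with the jaws along the tray's y, clear of the balance.

Emit:
jog_arm:
  plan:
    - [[0.2,-0.8,0],-0.05]
    - [[0.4,-1.9,0],-0.11]
    - [[0.5,-1.9,0],-0.11]
    - [[0.5,-1.9,0],-0.11]
    - [[0.5,-1.9,0],-0.11]
    - [[0.5,-1.9,0],-0.11]
    - [[0.5,-1.9,0],-0.11]
    - [[0.5,-1.9,0],-0.11]
    - [[0.5,-1.9,0],-0.11]
    - [[0.5,-1.9,0],-0.11]
    - [[0.5,-1.9,0],-0.11]
    - [[0.5,-1.1,0],-0.1]

```text
clock: 6.15
tcp_pos: [0.5161, -0.3404, 0.2474]
orientation: [-3.134, 0.214, 0.004]
contact_force: [-0.8, 0.3, -1.7]
grip_width: 0.0443
```

Emit:
jog_arm:
  plan:
    - [[0,0,-2],0]
    - [[0,0,-2],0]
    - [[0,0,-2],0]
    - [[0,0,-2],0]
    - [[0,0,0],0]
    - [[0,0,0],0]

```text
clock: 6.75
tcp_pos: [0.5165, -0.3386, 0.1682]
orientation: [-3.134, 0.204, 0.003]
contact_force: [0.2, 0.5, -0.4]
grip_width: 0.0445
```

```bash
python3 - <<'E'
from h import *
o=get_obs();print(o['tcp_pos'],o['orientation'],o['contact_force'],o['grip_width'],np.round(o['joints'],2))
s,sc=snap('scene','s3.png'); w,wc=snap('wrist','w3.png')
a=cv2.resize(s[120:300,160:340],(400,400),interpolation=2)
out=np.zeros((420,800,3),np.uint8); out[:400,:400]=a; out[:420,400:]=w[:,80:480]
cv2.imwrite('pics/v3.png',out[:,:,::-1])
E
```

```text
[ 0.51648067 -0.3386042   0.1681837 ] [-3.13413102e+00  2.04055548e-01  2.83363557e-03] [ 0.18981062  0.52651344 -0.35369264] 0.04449322865617631 [ 0.54  0.54 -0.08  1.8   0.06  0.8  -1.27]
```

View pics/v3.png

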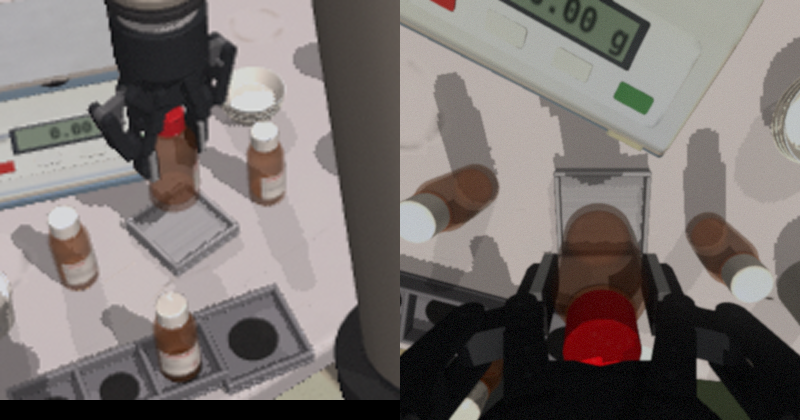

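```bash
python3 - <<'E'
from h import *
c=get_calibration('wrist')
for u,v in ((236,172),(329,172),(234,252),(330,252)): print(np.round(onz(c,u,v,.014),4))
E
```

```text
[ 0.5545 -0.31    0.014 ]
[ 0.5451 -0.3813  0.014 ]
[ 0.4868 -0.2962  0.014 ]
[ 0.4762 -0.3768  0.014 ]
```

Emit:
jog_arm:
  plan:
    - [[-0.4,-0.1,-1],0]
    - [[0,0,-1.5],0]
    - [[0,0,-1],0]
    - [[0,0,-0.7],0]
    - [[0,0,-0.4],0]
    - [[0,0,-0.2],0]
    - [[0,0,0],0]
    - [[0,0,0],0]

```text
clock: 7.65
tcp_pos: [0.5131, -0.34, 0.1213]
orientation: [3.135, -0.204, 0.001]
contact_force: [0.4, 0.3, -1.0]
grip_width: 0.0445
```

Emit:
jog_arm:
  plan:
    - [[0,0,-0.2],0]
    - [[0,0,-0.1],0]
    - [[0,0,-0.1],0]
    - [[0,0,0],0]
    - [[0,0,0],0]

```text
clock: 8.15
tcp_pos: [0.5132, -0.34, 0.1179]
orientation: [3.135, -0.204, 0.002]
contact_force: [-2.0, 1.5, 6.5]
grip_width: 0.0443
```

Emit:
jog_arm:
  plan:
    - [[0,0,0],0]
    - [[0,0,0],0]
    - [[0,0,0],0]
    - [[0,0,0],0]
    - [[0,0,0.5],0]
    - [[0,0,1],0]
    - [[0,0,2],0]
    - [[0,0,3],0]
    - [[0,0,3],0]
    - [[0,0,3],0]
    - [[0,0,2],0]
    - [[0,0,0],0]
  hand: 7

```text
clock: 9.35
tcp_pos: [0.5143, -0.3408, 0.2663]
orientation: [3.132, -0.204, 0.01]
contact_force: [-0.1, -0.3, 0.7]
grip_width: 0.0701
```

```bash
python3 - <<'E'
from m import *
import pickle
s,sc=snap('scene','s4.png'); w,wc=snap('wrist','w4.png'); pickle.dump((s,sc,w,wc),open('d4.pkl','wb'))
a=cv2.resize(s[120:300,130:310],(380,380),interpolation=2)
out=np.zeros((420,800,3),np.uint8); out[:380,:380]=a; out[:420,380:]=w[:,70:490]
cv2.imwrite('pics/v4.png',out[:,:,::-1])
b=blob(w,280,250,'red',40);print('wcap',b,onz(wc,*b[0],.109))
for P in ((.549,-.2395,.088),(.484,-.4245,.088),(.572,-.156,.046)): print(proj(wc,P))
E
```

```text
wcap (array([280.51470588, 216.34313725]), np.int32(408), array([25,  0, 32, 16], dtype=int32)) [ 0.51045646 -0.340833    0.109     ]
[156.42394773 180.24038841]
[377.00121965 224.15732739]
[ 83.46145503 158.21746649]
```

View pics/v4.png

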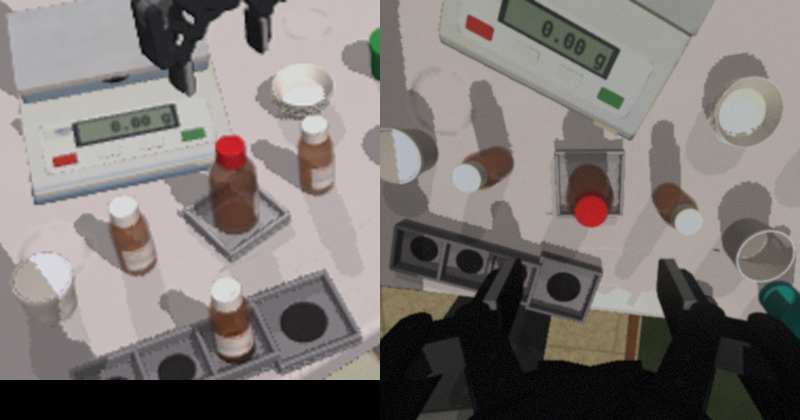

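```bash
python3 - <<'E'
from h import *
import pickle
s,sc,w,wc=pickle.load(open('d4.pkl','rb'))
for n,u,v,z in (('A',158,178,.088),('B',378,221,.088),('A base',70+490-380,167,.0),('B base',70+672-380,200,0)): print(n,onz(wc,u,v,z))
for n,u,v,z in (('A',130+124/2.111,120+205/2.111,.088),('B',130+314/2.111,120+124/2.111,.088),('wr',130+231/2.111,120+147/2.111,.109)): print(n,onz(sc,u,v,z))
E
```

```text
A [ 0.55072211 -0.24133371  0.088     ]
B [ 0.48692635 -0.42546509  0.088     ]
A base [ 0.54453185 -0.23040377  0.        ]
B base [ 0.47797633 -0.43409214  0.        ]
A [ 0.54781876 -0.2410905   0.088     ]
B [ 0.4833135  -0.42651774  0.088     ]
wr [ 0.50892024 -0.34040463  0.109     ]
```

Wrong bottle stands in the tray (cap at wrist (280,216), which is (0.510,-0.341)). Next is bottle B.

Emit:
jog_arm:
  plan:
    - [[-0.2,-0.5,0],0.08]
    - [[-0.3,-0.9,0],0.12]
    - [[-0.3,-0.9,0],0.13]
    - [[-0.3,-0.9,0],0.13]
    - [[-0.3,-0.9,0],0.13]
    - [[-0.3,-0.9,0],0.13]
    - [[-0.3,-0.9,0],0.13]
    - [[-0.3,-0.9,0],0.13]
    - [[-0.3,-0.9,0],0.13]
    - [[-0.2,-0.8,0],0.12]
    - [[0,0,0],0.03]
    - [[0,0,0],0]
  hand: 6.2

```text
clock: 10.65
tcp_pos: [0.4844, -0.4244, 0.2608]
orientation: [-2.653, -1.678, 0.0]
contact_force: [-0.2, 0.4, 0.5]
grip_width: 0.0618
```

Emit:
jog_arm:
  plan:
    - [[0.2,-0.1,-1.5],0]
    - [[0,0,-3],0]
    - [[0,0,-3],0]
    - [[0,0,-3],0]
    - [[0,0,-2.5],0]
    - [[0,0,-2],0]
    - [[0,0,-1.2],0]
    - [[0,0,0],0]
    - [[0,0,0],0]

```text
clock: 11.55
tcp_pos: [0.4872, -0.4257, 0.1001]
orientation: [2.653, 1.682, 0.0]
contact_force: [0.1, 0.0, -0.5]
grip_width: 0.0619
```

```bash
python3 - <<'E'
from h import *
s,sc=snap('scene','s5.png'); w,wc=snap('wrist','w5.png')
a=cv2.resize(s[100:290,180:370],(380,380),interpolation=2)
out=np.zeros((420,800,3),np.uint8); out[:380,:380]=a; out[:420,380:]=w[:,70:490]
cv2.imwrite('pics/v5.png',out[:,:,::-1]); print(get_obs()['tcp_pos'])
E
```

```text
[ 0.48752914 -0.42622036  0.10109876]
```

View pics/v5.png

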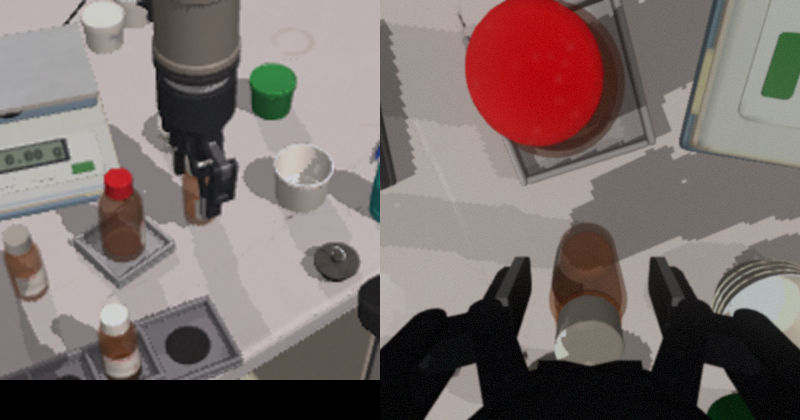

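Bottle B sits centred between the pads (wrist crop (588,290)). I close and lift.

Emit:
jog_arm:
  plan:
    - [[0,0,-0.3],0]
    - [[0,0,0],0]
    - [[0,0,0],0]
    - [[0,0,0],0]
    - [[0,0,0],0]
    - [[0,0,0],0]
    - [[0,0,0],0]
    - [[0,0,0],0]
  hand: 2.5
  grip_force: 35

```text
clock: 12.45
tcp_pos: [0.487, -0.4261, 0.0975]
orientation: [2.653, 1.681, 0.0]
contact_force: [-1.0, 0.7, 6.3]
grip_width: 0.0346
```

Emit:
jog_arm:
  plan:
    - [[0,0,0.5],0]
    - [[0,0,1.5],0]
    - [[0,0,2.5],0]
    - [[0,0,3],0]
    - [[0,0,3],0]
    - [[0,0,2.5],0]
    - [[0,0,1],0]
    - [[0,0,0],0]

```text
clock: 13.25
tcp_pos: [0.4874, -0.4263, 0.2389]
orientation: [2.651, 1.68, 0.002]
contact_force: [1.3, 0.2, -1.2]
grip_width: 0.0347
```

Emit:
jog_arm:
  plan:
    - [[-0.2,1,0],0]
    - [[-0.5,2.4,0],0]
    - [[-0.5,2.4,0],0]
    - [[-0.5,2.4,0],0]
    - [[-0.5,2.4,0],0]
    - [[-0.5,2.4,0],0]
    - [[-0.5,2.4,0],0]
    - [[-0.5,2.4,0],0]
    - [[-0.5,2.4,0],0]
    - [[-0.5,2.4,0],0]
    - [[-0.5,1.8,0],0]
    - [[-0.2,0.2,0],0]

```text
clock: 14.45
tcp_pos: [0.4312, -0.1769, 0.2355]
orientation: [-2.647, -1.685, 0.003]
contact_force: [-0.1, -0.3, -0.6]
grip_width: 0.0347
```

Emit:
jog_arm:
  plan:
    - [[0,0,-1.5],0]
    - [[0,0,-2],0]
    - [[0,0,-2],0]
    - [[0,0,-1.5],0]
    - [[0,0,0],0]
    - [[0,0,0],0]

```text
clock: 15.05
tcp_pos: [0.4324, -0.1801, 0.1665]
orientation: [-2.653, -1.681, 0.001]
contact_force: [-0.6, 0.0, -0.2]
grip_width: 0.0347
```

```bash
python3 - <<'E'
from h import *
s,sc=snap('scene','s6.png'); w,wc=snap('wrist','w6.png')
a=cv2.resize(s[200:330,130:320],(400,274),interpolation=2)
out=np.zeros((420,800,3),np.uint8); out[:274,:400]=a; out[:420,400:]=w[:,80:480]
cv2.imwrite('pics/v6.png',out[:,:,::-1]); o=get_obs();print(o['tcp_pos'],o['orientation'],o['contact_force'])
E
```

```text
[ 0.43309937 -0.18016571  0.16742408] [2.65321808e+00 1.68101594e+00 8.04776512e-04] [ 0.58450767  0.45490493 -0.63539448]
```

View pics/v6.png

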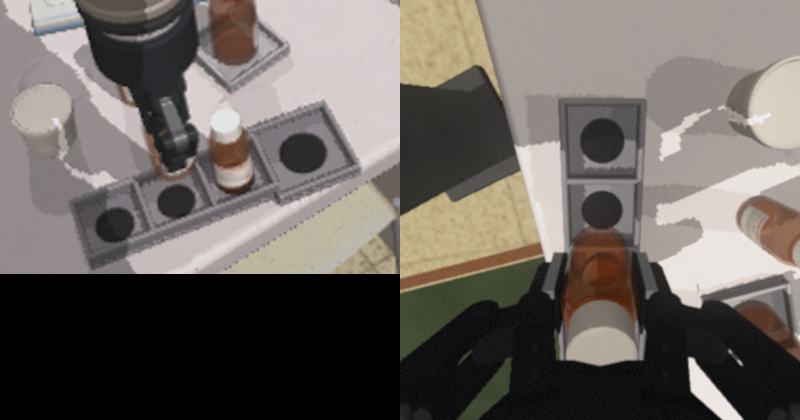

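```bash
python3 - <<'E'
from m import *
c=get_calibration('wrist'); w=cv2.imread('pics/w6.png')[:,:,::-1].copy()
for u,v in ((282,140),): b=blob(w,u,v,'dark',26); print(b,onz(c,*b[0],.006))
for u,v,z in ((281,210,.006),(239,99,.022),(325,99,.022),(240,181,.022),(324,181,.022),(280,270,.08)): print(u,v,onz(c,u,v,z))
print(get_obs()['tcp_pos'])
E
```

```text
(array([281.9401531 , 139.93597773]), np.int32(1437), array([ 5,  5, 43, 43], dtype=int32)) [ 0.45832515 -0.12836581  0.006     ]
281 210 [ 0.4334462  -0.17947316  0.006     ]
239 99 [ 0.44409071 -0.08941314  0.022     ]
325 99 [ 0.49718387 -0.11453652  0.022     ]
240 181 [ 0.4179236  -0.14058649  0.022     ]
324 181 [ 0.47448574 -0.1673507   0.022     ]
280 270 [ 0.42729113 -0.19029966  0.08      ]
[ 0.43309937 -0.18016571  0.16742408]
```

Well discs at wrist crop (602,140) and (601,210) give well 1 at (0.458,-0.128) and well 2 at (0.434,-0.179). The bottle is already over well 2, so I lower it.

Emit:
jog_arm:
  plan:
    - [[0.1,0,-1.5],0]
    - [[0,0,-2],0]
    - [[0,0,-1.3],0]
    - [[0,0,-0.7],0]
    - [[0,0,-0.4],0]
    - [[0,0,-0.2],0]
    - [[0,0,0],0]
    - [[0,0,0],0]

```text
clock: 15.95
tcp_pos: [0.4341, -0.18, 0.1063]
orientation: [2.653, 1.681, 0.001]
contact_force: [1.0, 0.4, -0.8]
grip_width: 0.0348
```

Emit:
jog_arm:
  plan:
    - [[0,0,-0.2],0]
    - [[0,0,-0.1],0]
    - [[0,0,0],0]
    - [[0,0,0],0]

```text
clock: 16.35
tcp_pos: [0.4341, -0.18, 0.1034]
orientation: [2.653, 1.681, 0.0]
contact_force: [-1.1, 0.8, 5.6]
grip_width: 0.0343
```

Emit:
jog_arm:
  plan:
    - [[0,0,0],0]
    - [[0,0,0],0]
    - [[0,0,0],0]
    - [[0,0,0.5],0]
    - [[0,0,1.5],0]
    - [[0,0,2.5],0]
    - [[0,0,3],0]
    - [[0,0,3],0]
    - [[0,0,3],0]
    - [[0,0,2],0]
    - [[0,0,0],0]
  hand: 6.2

```text
clock: 17.45
tcp_pos: [0.4352, -0.1802, 0.2609]
orientation: [2.65, 1.679, 0.005]
contact_force: [0.7, -1.2, 0.4]
grip_width: 0.062
```

```bash
python3 - <<'E'
from m import *
import pickle
s,sc,w,wc=pickle.load(open('d4.pkl','rb'))
for u,v in ((130,40),(320,137)): print('bal',onz(wc,u,v,.03))
w,wc=snap('wrist','w7.png'); s,sc=snap('scene','s7.png'); print(get_obs()['tcp_pos'])
out=np.zeros((420,800,3),np.uint8); out[:330,:300]=cv2.resize(s[200:310,140:240],(300,330),interpolation=2); out[:,300:800]=w[:,60:560]
cv2.imwrite('pics/v7.png',out[:,:,::-1])
for P in ((.550,-.241,.088),(.572,-.155,.046),(.434,-.1795,.094)): print(proj(wc,P))
E
```

```text
bal [ 0.66906634 -0.22363333  0.03      ]
bal [ 0.56029368 -0.38765991  0.03      ]
[ 0.43363064 -0.17991233  0.25802087]
[428.57294425 212.55869941]
[403.32659836 107.13400555]
[278.29814993 208.55914159]
```

View pics/v7.png

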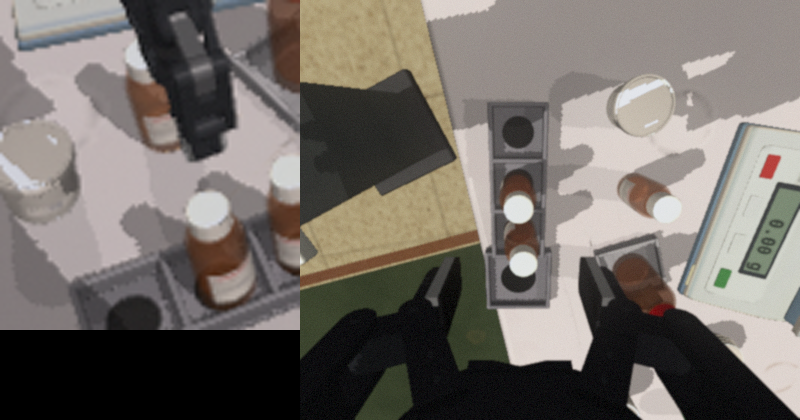

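```bash
python3 - <<'E'
from m import *
c=get_calibration('wrist')
for n,u,v,z in (('A',426,207,.088),('Abase',60+632-300,190,0.),('pot',403,106,.046)): print(n,onz(c,u,v,z))
E
```

```text
A [ 0.54584584 -0.23252939  0.088     ]
Abase [ 0.54516535 -0.24255608  0.        ]
pot [ 0.56815582 -0.15262609  0.046     ]
```

B stands upright in well 2 (cap at wrist crop (518,209), exactly where projected). Next is bottle A.

Emit:
jog_arm:
  plan:
    - [[1,-0.5,0],0]
    - [[1.5,-0.8,0],0]
    - [[2,-1,0],0]
    - [[2,-1,0],0]
    - [[2,-1,-1],0]
    - [[2,-1,-2],0]
    - [[1,-0.5,-2],0]
    - [[0,0,-2],0]
    - [[0,0,0],0]
    - [[0,0,0],0]
    - [[0,0,0],0]

```text
clock: 18.65
tcp_pos: [0.5493, -0.2379, 0.1886]
orientation: [2.653, 1.682, 0.001]
contact_force: [0.3, 0.5, -0.2]
grip_width: 0.062
```

```bash
python3 - <<'E'
from m import *
w,wc=snap('wrist','w8.png'); o=get_obs(); print(o['tcp_pos'],o['orientation'])
s,sc=snap('scene','s8.png')
h=cv2.cvtColor(w,cv2.COLOR_RGB2HSV).astype(int)
for z in (.088,.094): print(proj(wc,(.549,-.238,z)),proj(wc,(.549,-.238,0)))
m=((h[...,1]<60)&(h[...,2]>100)).astype(np.uint8)
cv2.imwrite('pics/v8.png',w[:,:,::-1])
E
```

```text
[ 0.54930043 -0.23796414  0.18883419] [2.65248690e+00 1.68122930e+00 1.34908126e-03]
[281.10691274 243.3098165 ] [280.61755052 201.20133041]
[281.15658401 247.58391381] [280.61755052 201.20133041]
```

View pics/v8.png

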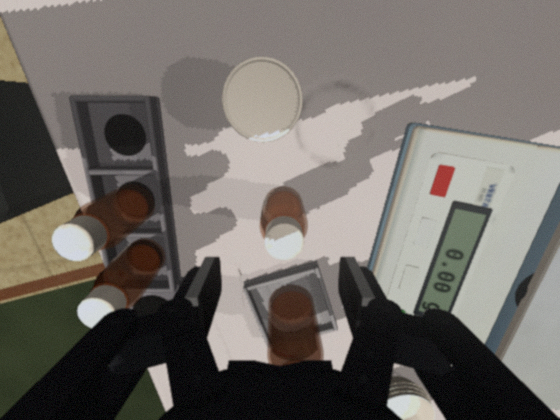

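Emit:
jog_arm:
  plan:
    - [[0.2,0,-1.5],0]
    - [[0,0,-2.5],0]
    - [[0,0,-2.5],0]
    - [[0,0,-1.5],0]
    - [[0,0,-1],0]
    - [[0,0,-0.2],0]
    - [[0,0,0],0]
    - [[0,0,0],0]

```text
clock: 19.55
tcp_pos: [0.5515, -0.238, 0.0968]
orientation: [2.652, 1.681, 0.002]
contact_force: [-0.7, 0.2, -0.3]
grip_width: 0.062
```

Emit:
jog_arm:
  plan:
    - [[0,0,0],0]
    - [[0,0,0],0]
    - [[0,0,0],0]
    - [[0,0,0],0]
    - [[0,0,0],0]
    - [[0,0,0],0]
    - [[0,0,0],0]
    - [[0,0,0],0]
  hand: 2.5

```text
clock: 20.35
tcp_pos: [0.5513, -0.2381, 0.0967]
orientation: [2.653, 1.681, 0.001]
contact_force: [-1.1, -0.1, 6.5]
grip_width: 0.0349
```

Emit:
jog_arm:
  plan:
    - [[0,0,0.5],0]
    - [[0,0,1.5],0]
    - [[0,0,2.5],0]
    - [[0,0,3],0]
    - [[0,0,3],0]
    - [[0,0,2.5],0]
    - [[0,0,1],0]
    - [[0,0,0],0]

```text
clock: 21.15
tcp_pos: [0.5514, -0.2381, 0.2377]
orientation: [2.651, 1.68, 0.003]
contact_force: [-0.4, -0.0, -1.5]
grip_width: 0.0347
```

Emit:
jog_arm:
  plan:
    - [[-0.5,0.6,0],0]
    - [[-1.2,1.4,0],0]
    - [[-1.5,1.8,0],0]
    - [[-1.5,1.8,0],0]
    - [[-1.5,1.8,0],0]
    - [[-1.5,1.8,0],0]
    - [[-1.1,1.3,-1],0]
    - [[-0.5,0.5,-2],0]
    - [[0,0,-2],0]
    - [[0,0,-2],0]
    - [[0,0,0],0]
    - [[0,0,0],0]

```text
clock: 22.35
tcp_pos: [0.4569, -0.1274, 0.1652]
orientation: [-2.651, -1.681, 0.003]
contact_force: [1.1, -0.2, -0.3]
grip_width: 0.0348
```

```bash
python3 - <<'E'
from h import *
w,wc=snap('wrist','w9.png'); s,sc=snap('scene','s9.png')
out=np.zeros((420,800,3),np.uint8); out[:390,:360]=cv2.resize(s[200:330,130:250],(360,390),interpolation=2); out[:,360:800]=w[:,60:500]
cv2.imwrite('pics/v9.png',out[:,:,::-1]); o=get_obs();print(o['tcp_pos'],o['orientation'],o['grip_width'])
print(proj(wc,(.4583,-.1284,.006)))
E
```

```text
[ 0.45796255 -0.12774949  0.16633992] [2.65330742e+00 1.68179359e+00 6.18759977e-04] 0.034339654734169535
[283.77259232 212.07446039]
```

View pics/v9.png

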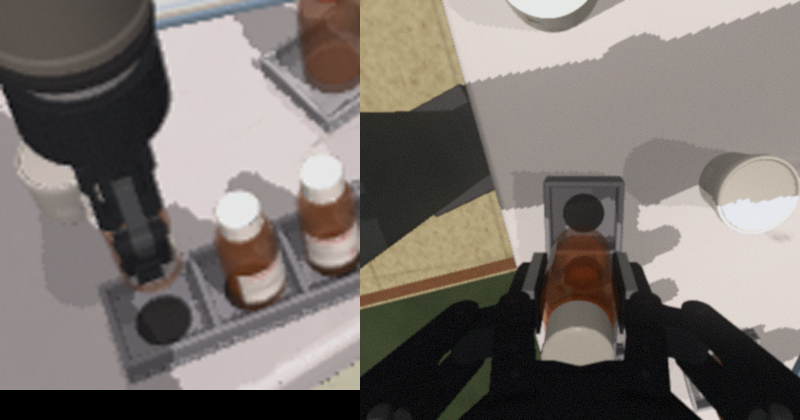

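Disc of well 1 at wrist crop (584,213), which is full (284,213), as projected (284,212). The alignment is right. I lower.

Emit:
jog_arm:
  plan:
    - [[0,-0.1,-1.5],0]
    - [[0,0,-2],0]
    - [[0,0,-1.3],0]
    - [[0,0,-0.7],0]
    - [[0,0,-0.5],0]
    - [[0,0,-0.2],0]
    - [[0,0,0],0]
    - [[0,0,0],0]

```text
clock: 23.25
tcp_pos: [0.4581, -0.1289, 0.1043]
orientation: [2.653, 1.681, 0.001]
contact_force: [-0.6, 0.6, -0.5]
grip_width: 0.0347
```

Emit:
jog_arm:
  plan:
    - [[0,0,-0.1],0]
    - [[0,0,-0.1],0]
    - [[0,0,0],0]
    - [[0,0,0],0]

```text
clock: 23.65
tcp_pos: [0.4581, -0.129, 0.1027]
orientation: [2.653, 1.681, 0.0]
contact_force: [-1.9, -0.0, 7.6]
grip_width: 0.0347
```

Emit:
jog_arm:
  plan:
    - [[0,0,0],0]
    - [[0,0,0],0]
    - [[0,0,0],0]
    - [[0,0,0.5],0]
    - [[0,0,1.5],0]
    - [[0,0,2.5],0]
    - [[0,0,3],0]
    - [[0,0,3],0]
    - [[0,0,1.5],0]
    - [[0,0,0],0]
    - [[0,0,0],0]
  hand: 6.2

```text
clock: 24.75
tcp_pos: [0.4576, -0.129, 0.2218]
orientation: [2.653, 1.681, -0.0]
contact_force: [0.2, -0.5, 0.1]
grip_width: 0.0616
```

```bash
python3 - <<'E'
from m import *
w,wc=snap('wrist','w10.png'); s,sc=snap('scene','s10.png')
out=np.zeros((420,800,3),np.uint8); out[:390,:360]=cv2.resize(s[200:330,130:250],(360,390),interpolation=2); out[:,360:800]=w[:,120:560]
cv2.imwrite('pics/v10.png',out[:,:,::-1]); o=get_obs();print(o['tcp_pos'],o['orientation'],o['grip_width'])
print(proj(wc,(.4583,-.1284,.094)),proj(wc,(.571,-.154,.046)))
h=cv2.imread('pics/w8.png'); g=cv2.medianBlur(cv2.cvtColor(w,cv2.COLOR_RGB2GRAY),3)
u,v=proj(wc,(.571,-.154,.046)).astype(int); print(cv2.HoughCircles(g[v-60:v+60,u-60:u+60],cv2.HOUGH_GRADIENT,1,60,param1=80,param2=12,minRadius=25,maxRadius=50),u-60,v-60)
E
```

```text
[ 0.45708575 -0.12880037  0.22091092] [-2.65233654e+00 -1.68105225e+00  2.07353549e-03] 0.062056802693923066
[281.88328458 225.3702146 ] [415.01620411 176.32622832]
[[[62.5 58.5 29.6]]] 355 116
```

View pics/v10.png

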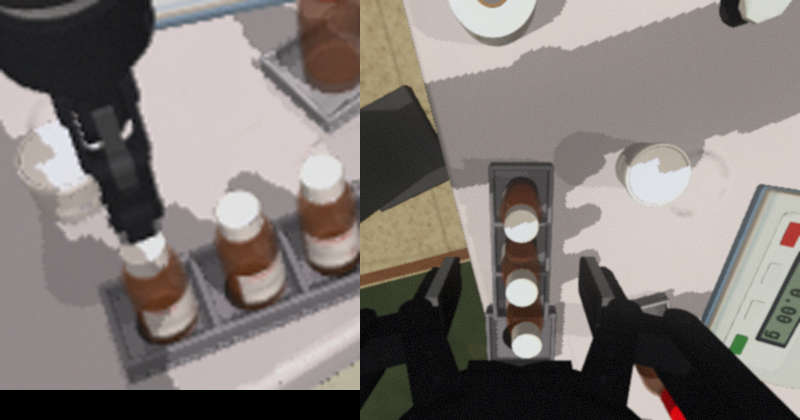

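A stands upright in well 1 (cap at full wrist (281,225), matching the projection), so all three wells are filled. Next is the pot, measured numerically from close above.

Emit:
jog_arm:
  plan:
    - [[1,-0.2,0],0]
    - [[1.8,-0.4,0],0]
    - [[2,-0.4,0],0]
    - [[2,-0.4,0],0]
    - [[2,-0.4,-1],0]
    - [[1.8,-0.4,-1],0]
    - [[1,-0.3,-1],0]
    - [[0,0,0],0]
    - [[0,0,0],0]
    - [[0,0,0],0]
  hand: 8.2

```text
clock: 25.85
tcp_pos: [0.5732, -0.1537, 0.1921]
orientation: [-2.653, -1.682, 0.001]
contact_force: [0.1, 0.2, -0.1]
grip_width: 0.0822
```

```bash
python3 - <<'E'
from m import *
o=get_obs();print(o['tcp_pos'],o['orientation'],o['grip_width'])
w,wc=snap('wrist','w11.png'); g=cv2.medianBlur(cv2.cvtColor(w,cv2.COLOR_RGB2GRAY),3)
u,v=proj(wc,(.5733,-.1535,.046)).astype(int); print(u,v)
for p in (30,20,12):
    q=cv2.HoughCircles(g[v-70:v+70,u-70:u+70],cv2.HOUGH_GRADIENT,1,20,param1=80,param2=p,minRadius=32,maxRadius=50)
    if q is not None:
        for x in q[0][:3]: print(p,x,onz(wc,x[0]+u-70,x[1]+v-70,.046))
        break
E
```

```text
[ 0.57322535 -0.15374865  0.1921081 ] [-2.65331318e+00 -1.68184152e+00  5.70155947e-04] 0.0821748267245152
281 217
30 [71.5 73.5 36.6] [ 0.57299499 -0.15646054  0.046     ]
```

Emit:
jog_arm:
  plan:
    - [[0,-0.2,-1.5],0]
    - [[0,0,-2.5],0]
    - [[0,0,-2.5],0]
    - [[0,0,-2],0]
    - [[0,0,-1.2],0]
    - [[0,0,-0.5],0]
    - [[0,0,0],0]
    - [[0,0,0],0]

```text
clock: 26.7
tcp_pos: [0.5743, -0.156, 0.0907]
orientation: [2.653, 1.681, 0.002]
contact_force: [-0.2, -0.3, -0.2]
grip_width: 0.0818
```

Emit:
jog_arm:
  plan:
    - [[0,0,0],0]
    - [[0,0,0],0]
    - [[0,0,0],0]
    - [[0,0,0],0]
    - [[0,0,0],0]
    - [[0,0,0],0]
    - [[0,0,0],0]
  hand: 4.6
  grip_force: 25

```text
clock: 27.4
tcp_pos: [0.5742, -0.156, 0.0909]
orientation: [2.653, 1.681, 0.001]
contact_force: [-1.9, -1.0, 5.4]
grip_width: 0.051
```

Emit:
jog_arm:
  plan:
    - [[0,0,0.5],0]
    - [[0,0,1.5],0]
    - [[0,0,2.5],0]
    - [[0,0,3],0]
    - [[0,0,3],0]
    - [[0,0,2],0]
    - [[0,0,1],0]
    - [[0,0,0],0]

```text
clock: 28.2
tcp_pos: [0.5745, -0.156, 0.2268]
orientation: [2.652, 1.68, 0.003]
contact_force: [-0.0, 0.4, -0.6]
grip_width: 0.0511
```

Emit:
jog_arm:
  plan:
    - [[-0.8,-0.6,0],0]
    - [[-1.8,-1.3,0],0]
    - [[-2,-1.4,0],0]
    - [[-2,-1.4,0],0]
    - [[-2,-1.4,0],0]
    - [[-2,-1.4,0],0]
    - [[-2,-1.4,0],0]
    - [[-2,-1.4,0],0]
    - [[-2,-1.4,0],0]
    - [[-1.6,-1.1,0],0]
    - [[-0.8,-0.5,0],0]
    - [[-0.2,-0.1,0],0]

```text
clock: 29.4
tcp_pos: [0.3801, -0.2903, 0.224]
orientation: [-2.654, -1.678, 0.002]
contact_force: [0.2, -0.1, 0.3]
grip_width: 0.0512
```

Emit:
jog_arm:
  plan:
    - [[0,0,-1.5],0]
    - [[0,0,-2],0]
    - [[0,0,-2],0]
    - [[0,0,-1],0]
    - [[0,0,0],0]
    - [[0,0,0],0]

```text
clock: 30.0
tcp_pos: [0.3824, -0.2896, 0.1602]
orientation: [-2.653, -1.683, -0.001]
contact_force: [-0.5, 0.0, -0.1]
grip_width: 0.0511
```

```bash
python3 - <<'E'
from h import *
o=get_obs();print(o['tcp_pos'],o['orientation'],o['contact_force'],o['grip_width'])
w,wc=snap('wrist','w12.png'); s,sc=snap('scene','s12.png')
out=np.zeros((420,800,3),np.uint8); out[:390,:360]=cv2.resize(s[200:330,190:310],(360,390),interpolation=2); out[:,360:800]=w[:,60:500]
cv2.imwrite('pics/v12.png',out[:,:,::-1])
E
```

```text
[ 0.38236577 -0.28960358  0.16016091] [-2.65285331e+00 -1.68277591e+00 -5.80649247e-04] [-0.47205373  0.02803195 -0.07810201] 0.05109910820430733
```

Emit:
jog_arm:
  plan:
    - [[0,0,-1.5],0]
    - [[0,0,-2],0]
    - [[0,0,-1.2],0]
    - [[0,0,-0.7],0]
    - [[0,0,-0.4],0]
    - [[0,0,-0.3],0]
    - [[0,0,0],0]
    - [[0,0,0],0]

```text
clock: 30.9
tcp_pos: [0.382, -0.29, 0.0993]
orientation: [2.653, 1.681, 0.0]
contact_force: [0.0, -0.1, -0.5]
grip_width: 0.0512
```

Emit:
jog_arm:
  plan:
    - [[0,0,-0.2],0]
    - [[0,0,-0.1],0]
    - [[0,0,0],0]
    - [[0,0,0],0]

```text
clock: 31.3
tcp_pos: [0.3822, -0.2902, 0.0968]
orientation: [2.653, 1.681, 0.0]
contact_force: [-2.0, 1.1, 10.0]
grip_width: 0.0513
```

Emit:
jog_arm:
  plan:
    - [[0,0,0],0]
    - [[0,0,0],0]
    - [[0,0,0],0]
    - [[0,0,0.5],0]
    - [[0,0,1.5],0]
    - [[0,0,2.5],0]
    - [[0,0,3],0]
    - [[0,0,3],0]
    - [[0,0,3],0]
    - [[0,0,1.5],0]
    - [[0,0,0],0]
    - [[0,0,0],0]
  hand: 7

```text
clock: 32.5
tcp_pos: [0.3815, -0.2898, 0.2458]
orientation: [2.653, 1.682, -0.0]
contact_force: [0.3, -0.3, 0.7]
grip_width: 0.0701
```

```bash
python3 - <<'E'
from m import *
o=get_obs();print(o['tcp_pos'],o['contact_force'])
w,wc=snap('wrist','w13.png'); s,sc=snap('scene','s13.png')
out=np.zeros((420,800,3),np.uint8); out[:380,:380]=cv2.resize(s[160:325,140:305],(380,380),interpolation=2); out[:,380:800]=w[:,70:490]
cv2.imwrite('pics/v13.png',out[:,:,::-1])
u,v=proj(wc,(.382,-.290,.052)).astype(int); g=cv2.medianBlur(cv2.cvtColor(w,cv2.COLOR_RGB2GRAY),3)
q=cv2.HoughCircles(g[v-60:v+60,u-60:u+60],cv2.HOUGH_GRADIENT,1,20,param1=80,param2=15,minRadius=22,maxRadius=45)
print(u,v)
if q is not None: x=q[0][0]; print('pot',x,onz(wc,x[0]+u-60,x[1]+v-60,.052))
b=blob(s,231-0,0+190,'red',30); print('wcap scene',b, b and onz(sc,*b[0],.109))
E
```

```text
[ 0.38151542 -0.28982431  0.24576439] [ 0.29870487 -0.2501919   0.70397877]
281 199
pot [59.5 59.5 29.7] [ 0.38142122 -0.28899292  0.052     ]
wcap scene (array([238.82389937, 191.71069182]), np.int32(159), array([32, 25, 13, 15], dtype=int32)) [ 0.50610308 -0.33574249  0.109     ]
```

View pics/v13.png

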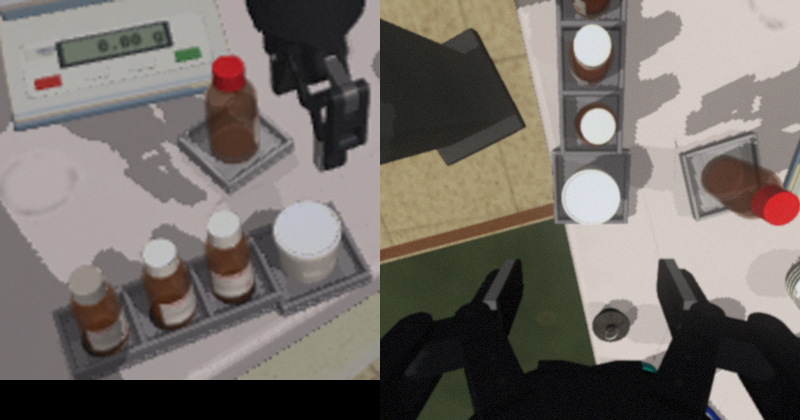

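The picture shows all three wells holding an upright white-capped bottle, and the pot in the pocket (measured (0.381,-0.289) against target (0.382,-0.290)). The red-capped bottle stands in the tray and the hand is clear.

```bash
python3 -c "
from bench import *
print(hand_in(), get_obs()['clock'])"
```

```text
the job is handed in; nothing more can be done
the job is handed in; nothing more can be done
```

I finished the job and handed it in at about 32.6 s on the robot's clock. No verdict is reported.

**What I did, in order:**
- I moved the red-capped bottle from the left well to the return tray.
- I put the right-hand stock bottle in the middle well and the other one in the left well.
- I set the lidded pot in the large pocket. The kit bottle and the empty pot were not touched.

**Last checks:**
- The final scene and wrist pictures show all five objects upright in their places, with the hand clear of everything.
- The pot's centre is within about 1 mm of the pocket centre I had measured.
- The caps of the two stock bottles were where the well positions project, within 1–2 pixels, just after I released each one.

**One disagreement:** the last scene-camera reading put the red cap at about (0.506, -0.336). The wrist camera had put it at (0.510, -0.341), and I released the bottle at (0.513, -0.340). I put this down to the colour patch including the side of the cap. Even the worst reading is well inside the 15 mm limit.

I did not measure the kit bottle again at the end. The well walls keep it inside the 10.5 mm limit.

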